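# Flip the flag of the loaded weld tray

### The job

Two of the three parts trays on the welding table hold a finished bracket, but one of those two still has its flag lying on the robot's side with the raised bar up, which means empty. With the fingertips, gently push that tray's flag right over its hinge until it lies flat on the tray's side with the raised ring up, then let go of it. Leave the other two flags, the brackets and everything else on the table where they are, and lift nothing.

Things in the scene. Friction and masses are not known exactly. Their poses are not given: they have to be found in the camera images.
- rack_a: Fixed flag rack: Bracket in its tray, flag wrong at the start (bar face up): this is the flag to flip. Grey plate 300 x 100 x 6 mm, two steel posts (24 x 8 mm, 124 mm high, at y = +-37 mm), a flag hinged between them, behind it an open aluminium tray 120 x 120 mm, rim 36 mm high, centred at x = +170 mm. Origin on the table under the hinge's middle; x level from hinge to tray (away from the robot, within 0.2 rad), y along the hinge, z up.
- rack_a_hinge (a point): Middle of rack_a's hinge axle, fixed, 110 mm above the table. The axle, 10 mm thick, lies along the rack's y, from -46 to +104 mm. The hinge is stiff (0.08 N m of friction): the flag stays at whatever angle it is left; it needs some 2 to 4 N at the tab. Keep the fingers' force on flag and rack under 40 N.
- flag_a (a joint): Angle of that rack's flag (rad): 0 = blade level over the front (robot's side), raised-bar face up; pi/2 = straight up; pi = level over the tray's side, raised-ring face up; rubber-soft stops at 0 and pi. Blade and thumb tab are one rigid piece, on opposite sides of the axle: pressing the tab down tips the blade up. Past about 80 degrees the tab hangs below the axle: then push the blade itself on over.
- flag_a_tip (a point): Middle of the free end of flag_a's aluminium blade, which is 4 mm thick, 50 mm wide (rack y = -25 to +25 mm) and reaches 90 mm from the axle; turns with the flag. A 50 mm bar is raised on one face, a 38 mm ring on the other.
- flag_a_tab (a point): Middle of the free end of flag_a's steel thumb tab, which is 6 mm thick, 30 mm wide (rack y = +70 to +100 mm) and reaches 45 mm from the axle, opposite the blade; turns with the flag.
- rack_b: Fixed flag rack: Bracket in its tray, flag already right (ring face up): to be left alone. Grey plate 300 x 100 x 6 mm, two steel posts (24 x 8 mm, 124 mm high, at y = +-37 mm), a flag hinged between them, behind it an open aluminium tray 120 x 120 mm, rim 36 mm high, centred at x = +170 mm. Origin on the table under the hinge's middle; x level from hinge to tray (away from the robot, within 0.2 rad), y along the hinge, z up.
- rack_b_hinge (a point): Middle of rack_b's hinge axle, fixed, 110 mm above the table. The axle, 10 mm thick, lies along the rack's y, from -46 to +104 mm. The hinge is stiff (0.08 N m of friction): the flag stays at whatever angle it is left; it needs some 2 to 4 N at the tab. Keep the fingers' force on flag and rack under 40 N.
- flag_b (a joint): Angle of that rack's flag (rad): 0 = blade level over the front (robot's side), raised-bar face up; pi/2 = straight up; pi = level over the tray's side, raised-ring face up; rubber-soft stops at 0 and pi. Blade and thumb tab are one rigid piece, on opposite sides of the axle: pressing the tab down tips the blade up. Past about 80 degrees the tab hangs below the axle: then push the blade itself on over.
- flag_b_tip (a point): Middle of the free end of flag_b's aluminium blade, which is 4 mm thick, 50 mm wide (rack y = -25 to +25 mm) and reaches 90 mm from the axle; turns with the flag. A 50 mm bar is raised on one face, a 38 mm ring on the other.
- flag_b_tab (a point): Middle of the free end of flag_b's steel thumb tab, which is 6 mm thick, 30 mm wide (rack y = +70 to +100 mm) and reaches 45 mm from the axle, opposite the blade; turns with the flag.
- rack_c: Fixed flag rack: Empty tray, flag right (bar face up): to be left alone. Grey plate 300 x 100 x 6 mm, two steel posts (24 x 8 mm, 124 mm high, at y = +-37 mm), a flag hinged between them, behind it an open aluminium tray 120 x 120 mm, rim 36 mm high, centred at x = +170 mm. Origin on the table under the hinge's middle; x level from hinge to tray (away from the robot, within 0.2 rad), y along the hinge, z up.
- rack_c_hinge (a point): Middle of rack_c's hinge axle, fixed, 110 mm above the table. The axle, 10 mm thick, lies along the rack's y, from -46 to +104 mm. The hinge is stiff (0.08 N m of friction): the flag stays at whatever angle it is left; it needs some 2 to 4 N at the tab. Keep the fingers' force on flag and rack under 40 N.
- flag_c (a joint): Angle of that rack's flag (rad): 0 = blade level over the front (robot's side), raised-bar face up; pi/2 = straight up; pi = level over the tray's side, raised-ring face up; rubber-soft stops at 0 and pi. Blade and thumb tab are one rigid piece, on opposite sides of the axle: pressing the tab down tips the blade up. Past about 80 degrees the tab hangs below the axle: then push the blade itself on over.
- flag_c_tip (a point): Middle of the free end of flag_c's aluminium blade, which is 4 mm thick, 50 mm wide (rack y = -25 to +25 mm) and reaches 90 mm from the axle; turns with the flag. A 50 mm bar is raised on one face, a 38 mm ring on the other.
- flag_c_tab (a point): Middle of the free end of flag_c's steel thumb tab, which is 6 mm thick, 30 mm wide (rack y = +70 to +100 mm) and reaches 45 mm from the axle, opposite the blade; turns with the flag.
- bracket_a_mid (a point): Loose welded steel angle bracket, 70 x 45 x 56 mm, in the tray of rack_a; this point is its centre, 25 mm above its underside. Leave it alone.
- bracket_b_mid (a point): Loose welded steel angle bracket, 70 x 45 x 56 mm, in the tray of rack_b; this point is its centre, 25 mm above its underside. Leave it alone.
- magnet: Bystander: red triangular welding magnet, about 70 mm, 14 mm high, lying between the racks. Origin under its middle. Leave it alone.
- gas_nozzle: Bystander: copper gas nozzle, a tube 22 mm across and 45 mm high, standing between the racks. Origin under its middle. Leave it alone.
- clamp: Bystander: grey C-clamp lying on the left, about 90 x 130 mm, 16 mm high. Origin under its middle. Leave it alone.
- wire_brush: Bystander: wire brush, 200 mm, lying on the right. Origin under its middle. Leave it alone.
- spray_can: Bystander: spray can, 54 mm across, 160 mm high, standing on the right. Origin under its middle. Leave it alone.
- grinding_disc: Bystander: flat grinding disc, 115 mm across, 6 mm thick, lying on the left. Origin under its middle. Leave it alone.
- offcut: Bystander: flat steel offcut, about 75 x 34 x 8 mm, lying near the robot. Origin under its middle. Leave it alone.

How it is judged:
On the way, in this order (a step that is already met when the one before it is completed fails the run):
1. the loaded tray's flag stands up, past its first half right angle (value of joint flag_a above 0.8 rad).
2. that flag lies over on the tray's side (value of joint flag_a above 2.99 rad), for 0.2 s.
At the end, for the whole second after the job is handed in: The wrong flag lies over on its tray's side within 0.15 rad (9 degrees) of level, at rest; the other loaded tray's flag is above 2.75 rad, the empty tray's below 0.4 rad; both brackets are within 25 mm of where they were (value of joint flag_a above 2.99 rad and velocity of joint flag_a between -0.1 and 0.1 rad/s and value of joint flag_b above 2.75 rad and value of joint flag_c below 0.4 rad and distance of each of bracket_a_mid, bracket_b_mid from where it was at the start of the episode below 0.025 m); the robot touches nothing.
It fails at once if the flag of the other loaded tray is disturbed (value of joint flag_b below 2.75 rad).
It fails at once if the flag of the empty tray is disturbed (value of joint flag_c above 0.4 rad).
It fails at once if the flag is pushed roughly, with more than 40 N (contact force between the fingers and rack_a above 40 N).
It fails at once if a bracket is lifted or shoved (distance of any of bracket_a_mid, bracket_b_mid from where it was at the start of the episode above 0.025 m).
It fails at once if a bystander is lifted, carried or shoved by more than 30 mm (distance of any of magnet, gas_nozzle, clamp, wire_brush, spray_can, grinding_disc, offcut from where it was at the start of the episode above 0.03 m).
It also fails if it takes over 56 s, if anything falls off the work surface, if the arm or the gripper's body presses on something with over 40 N, if the wrist force passes 120 N, or if a joint passes its speed limit or range.

### The arm

A 6-joint arm with a two-finger parallel gripper is mounted at the origin on the work surface. World frame = base frame: x ahead of the robot, y to its left, z up, the work surface at z = 0. Lengths are in m, angles in rad, forces in N, time in s.
With the tool pointing down it reaches from about 0.35 to 0.85 m from the base axis. Payload 8.1 kg.
Tool frame: the origin (TCP) lies at the very end of the fingers, on their centre line; the grasp point (between the pads) lies behind it (env.pinch_z is the z of the grasp point in the tool frame, in m); z points along the fingers, y is the direction in which the jaws open and shut (so a half turn about z gives the same grasp; the last joint's range is limited). The gripper opens to 93 mm and grips with 3 to 60 N. Pads are 15 mm wide; open, the fingers measure 128 mm over their backs; the gripper's body (75 mm by 188 mm) begins 65 mm behind the grasp point.
Start: joints at [1.156, 0.13, 1.488, -0, 1.523, -0.085], TCP at [0.194, 0.568, 0.219] pointing down, gripper open.
Joint ranges: [-2.96, 2.96], [-0.89, 2.26], [0.02, 2.5], [-1.34, 4.48], [0, 2.73], [-2.66, 2.66]. Speed limits (rad/s): [2.39, 2.39, 2.79, 3.14, 3.14, 3.14].

### API

Orientations are given as [roll, pitch, yaw] about the fixed x, y, z axes, in that order (R = Rz(yaw) Ry(pitch) Rx(roll)).
In Python, from bench import env gives the robot as it stands.
- The arm moves only by the tool arm_command, never from a script. Its argument "motion" is a list that holds one entry, the list of rows, each a list of 5 numbers: the shift along the tool's x, y, z in mm, then the turn about the tool's z in rad, then the closure in counts, from 0 (fully open) to 255 (shut). A call has 1 to 20 rows; each row shifts and turns the pose as measured when the row begins, along the tool's axes as they then stand; what a row does not reach is not made up. A row lasts 1/10 s, in which the tool goes at most 50 mm and 8.59 degrees, less where a joint would pass 70% of its speed; a pose out of reach is approached as far as the arm can. A call with a gripper value outside its range is refused whole. The fingers move at their own pace and stop on an object; "newtons" is the grip in N (left out, the last holds). Time passes only in rows, so rows that do not move let the fingers close. It gives the time, the measured TCP pose, the force and the opening at its end, in the units of the state.
- env.state(): the state, without advancing time (a new reading comes with each control period).
- env.camera(name): name is "side" or "top"; returns a dict with "pixels" (420x560x3 uint8, red, green, blue), "intrinsics" (3x3 intrinsics, pixels), "R" (3x3) and "t" (3): a world point X has camera coordinates R X + t. Camera axes: x right, y down, z forward; pixel columns grow to the right and rows downward; lengths in m; the calibration is good to about 2 mm. A picture is of the moment at which its call begins. There is no depth.
- env.job_done(): hands the job in, once; it reports no verdict.
The state is a dict: "t": time; "joint_positions": joint angles; "joint_vel": joint speeds; "joint_efforts": joint torques, N m; "ee_pos": TCP position; "tcp_rot": TCP orientation; "force": force on the tool from outside, world axes, zero at the start; "moment": the same for the moment, N m; "opening": opening from 0.0 (shut) to 1.0 (fully open).
Only numpy, scipy, OpenCV 4.12 (cv2) and the standard library are available. Lean on these libraries where they do the work, as an engineer would, in place of code of your own. Each camera call takes 0.05 s, during which the arm holds its last target. There are 200 camera calls.

## Working session

There is one attempt and no reset: what is moved stays moved. The work goes in short steps, Python scripts to look and compute and a tool call to move; the robot and the scene stay as the last step left them, time stands still between calls to the robot, and variables do not carry over. Pictures are saved under pics/ and viewed, about 8 in all and at most 12, crops included, and the job is handed in when it is done.

Besides the shell and the picture viewer there is one more tool, called after "Call:" in YAML: its name, and indented under it one key for each argument. arm_command: Moves the arm, as the interface text tells. Its arguments: {"type":"object","properties":{"motion":{"type":"array"},"newtons":{"type":"number"}},"required":["motion"]}

```bash
mkdir -p pics; ls; python3 - <<'E'
from bench import env
import cv2, numpy as np
s=env.state(); print(s, env.pinch_z)
for n in("top","side"):
    c=env.camera(n); cv2.imwrite(f"pics/{n}0.png",cv2.resize(c["pixels"][:,:,::-1],(784,588),interpolation=cv2.INTER_CUBIC))
    print(n,c["intrinsics"].tolist(),c["R"].tolist(),c["t"].tolist())
    np.savez(f"{n}0.npz",**{k:np.array(c[k]) for k in c})
E
```

```text
pics
{'t': 0.0, 'joint_positions': array([ 1.15558510e+00,  1.31140302e-01,  1.48926022e+00, -1.91470558e-05,
        1.52296792e+00, -8.53866619e-02]), 'joint_vel': array([ 0.00069625,  0.00245614,  0.00144013, -0.00029982, -0.0007887 ,
       -0.0012543 ]), 'joint_efforts': array([ 1.77310616e-03, -5.59856915e+01, -4.91749942e+01,  7.67496089e-02,
        3.56750528e-02, -1.56266683e-04]), 'ee_pos': array([0.19408164, 0.56716173, 0.21761036]), 'tcp_rot': array([-3.13982171e+00, -1.32390230e-04,  2.81176890e+00]), 'force': array([ 0.32421184, -0.28689057, -0.02567396]), 'moment': array([0.03013042, 0.02816289, 0.0074317 ]), 'opening': 0.999235126108116} -0.0188
top [[498.58706255879036, 0.0, 277.96722492760625], [0.0, 498.58706255879036, 213.70032624968528], [0.0, 0.0, 1.0]] [[-0.007818833634505555, -0.9999687063665245, -0.001205042844046953], [-0.9942686306092006, 0.007902747793872424, -0.10661818214456545], [0.10662436882392887, 0.0003645064697742106, -0.9942993066013535]] [0.021527632673305805, 0.5442021749568079, 1.3956739647616434]
side [[435.46172828422283, 0.0, 280.17693979216097], [0.0, 435.46172828422283, 213.55607205859522], [0.0, 0.0, 1.0]] [[0.9606254071698443, -0.27760530208415074, -0.0115811637816887], [-0.15264919209239397, -0.4924819094896445, -0.8568312511684979], [0.23215738466245328, 0.8248617248243496, -0.5154668599109825]] [-0.5375140240030951, 0.17206761505789744, 1.2692590667653754]
```

View pics/top0.png

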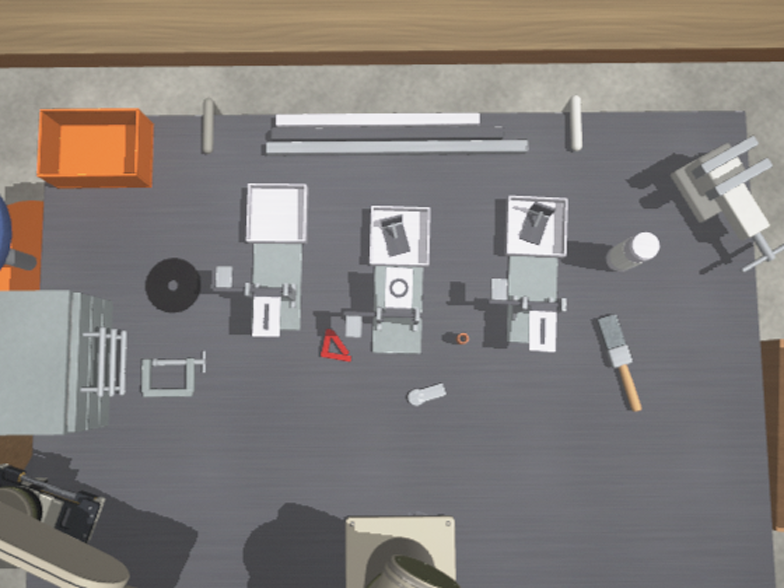

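View pics/side0.png

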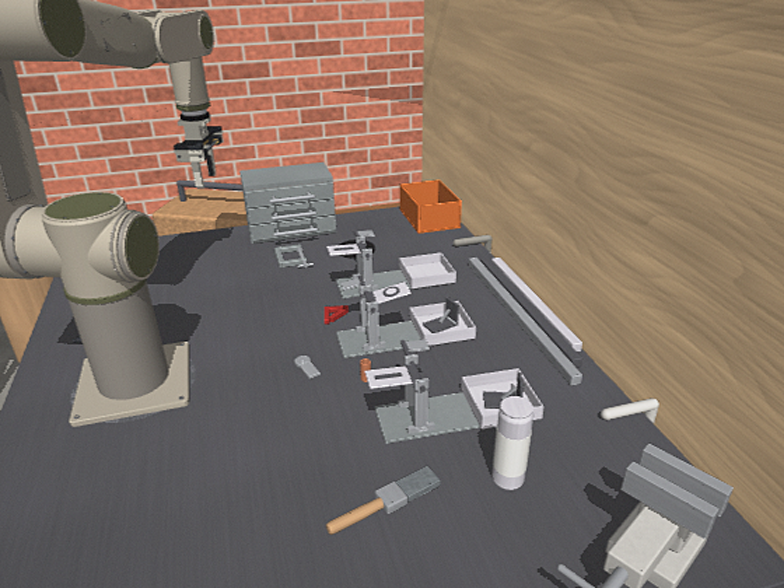

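Rack_a is the rightmost one: bracket in the tray at about (537,222), bar up at (542,330). The centre rack has its ring up (398,288), and the left tray is empty. Next I'll zoom in on rack_a in both views.

```bash
python3 - <<'E'
import numpy as np,cv2
a=np.load("top0.npz")["pixels"][135:255,335:415,::-1]; b=np.load("side0.npz")["pixels"][235:320,255:395,::-1]
A=cv2.resize(a,None,fx=5,fy=5,interpolation=cv2.INTER_CUBIC);B=cv2.resize(b,None,fx=5,fy=5,interpolation=cv2.INTER_CUBIC)
cv2.imwrite("pics/ca.png",A);cv2.imwrite("pics/cb.png",B)
E
```

```text
(no output)
```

View pics/ca.png

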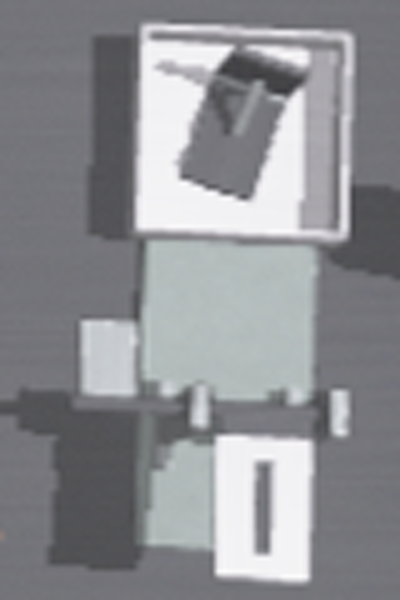

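View pics/cb.png

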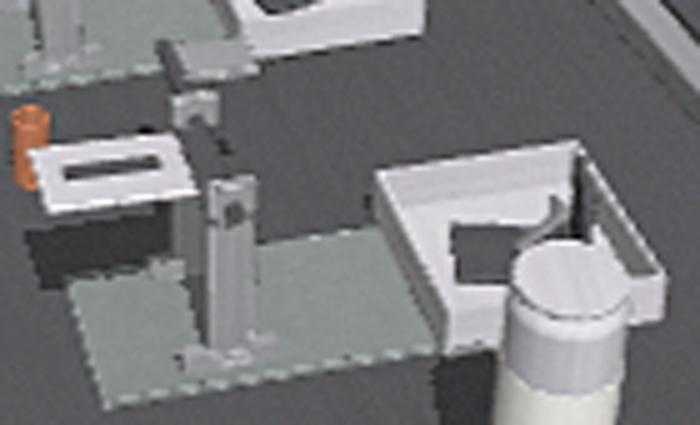

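```bash
cat > h.py <<'E'
import numpy as np
def proj(c,X):
    p=(c["R"]@np.atleast_2d(X).T+c["t"][:,None]); q=c["intrinsics"]@p; return (q[:2]/q[2]).T
def world(P,X):
    x,y,w=P; c,s=np.cos(w),np.sin(w); X=np.atleast_2d(X)
    return np.c_[x+c*X[:,0]-s*X[:,1], y+s*X[:,0]+c*X[:,1], X[:,2]]
E
python3 - <<'E'
from h import *
from scipy.optimize import least_squares
T,S=[dict(np.load(f)) for f in("top0.npz","side0.npz")]
t=np.array([(-.09,.025,.112,216,577),(-.09,-.025,.112,310,580),(.045,.1,.113,80,319),(.045,.07,.113,137,320),(0,.037,.124,201,405),(0,-.037,.124,340,412),(.23,.06,.036,140,24),(.23,-.06,.036,354,35),(.11,.06,.036,134,237),(.11,-.06,.036,347,242)])
s=np.array([(-.09,-.025,.112,48,213),(-.09,.025,.112,28,150),(.11,.06,.036,375,173),(.23,.06,.036,580,142),(.23,-.06,.036,664,272),(0,-.037,.124,232,183),(0,.037,.124,195,95)])
f=lambda P:np.r_[proj(T,world(P,t[:,:3]))-(t[:,3:]/5+[335,135]),proj(S,world(P,s[:,:3]))-(s[:,3:]/5+[255,235])]
r=least_squares(lambda P:f(P).ravel(),[.6,-.25,0],loss="soft_l1"); print(r.x); print(f(r.x).round(1))
P=r.x; np.save("P.npy",P)
for n,X in dict(hinge=(0,0,.11),tip=(-.09,0,.11),tab=(.045,.085,.11)).items(): print(n,world(P,X).round(4))
# rough positions of others (top display px, z)
def bp(u,v,z):
    d=T["R"].T@np.linalg.inv(T["intrinsics"])@[u/1.4,v/1.4,1]; o=-T["R"].T@T["t"]; return (o+d*(z-o[2])/d[2]).round(3)
for n,a in dict(can=(644,246,.16),nozzle=(463,338,.045),hingeb=(397,320,.11),tipb=(398,268,.11),tabb=(353,326,.11),offcut=(427,394,0)).items(): print(n,bp(*a))
E
```

```text
[ 0.52435092 -0.27895928 -0.05624856]
[[-0.2 -0.4]
 [-0.3 -0.1]
 [ 0.6 -0.3]
 [ 0.3  0.1]
 [ 0.1 -0.2]
 [ 0.1 -0.2]
 [ 0.6 -0.3]
 [-0.6 -0.6]
 [ 0.6 -2. ]
 [-0.1 -1. ]
 [-0.7  0.2]
 [-0.5  0.5]
 [-0.6 -0.5]
 [-1.3 -0.5]
 [ 0.1  0.9]
 [-0.6 -0.2]
 [-0.7 -0. ]]
hinge [[ 0.5244 -0.279   0.11  ]]
tip [[ 0.4345 -0.2739  0.11  ]]
tab [[ 0.5741 -0.1966  0.11  ]]
can [ 0.626 -0.459  0.16 ]
nozzle [ 0.463 -0.13   0.045]
hingeb [0.495 0.002 0.11 ]
tipb [ 0.596 -0.     0.11 ]
tabb [0.485 0.087 0.11 ]
offcut [ 0.351 -0.059  0.   ]
```

Call:
arm_command:
  motion:
    - [[0,0,-10,0.145,255],[0,0,-10,0.145,255],[0,0,-10,0.145,255],[0,0,-10,0.145,255],[0,0,-10,0.145,255],[0,0,-10,0.145,255],[0,0,-10,0.145,255],[0,0,-10,0.145,255],[0,0,0,0.145,255],[0,0,0,0,255]]
  newtons: 10

```text
t: 1.1
ee_pos: [0.1929, 0.5645, 0.2938]
tcp_rot: [-3.137, 0.014, 1.462]
force: [0.3, 0.1, -0.9]
opening: 0.189
```

```bash
cat > st.py <<'E'
from bench import env
from h import *
P=np.load("P.npy"); s=env.state(); p=s["ee_pos"]; d=p[:2]-P[:2]; c,sn=np.cos(P[2]),np.sin(P[2])
print("t",s["t"],"rack xyz mm",(1000*np.array([c*d[0]+sn*d[1],-sn*d[0]+c*d[1],p[2]])).round(1),"turn needed",round(s["tcp_rot"][2]-(P[2]+np.pi/2),3),"rot",s["tcp_rot"].round(3),"F",s["force"].round(1),"op",round(s["opening"],3),"q",s["joint_positions"].round(2))
E
python3 st.py
```

```text
t 1.1 rack xyz mm [-378.4  823.5  293.8] turn needed -0.052 rot [-3.137  0.014  1.462] F [ 0.3  0.1 -0.9] op 0.189 q [1.16 0.12 1.37 0.   1.67 1.26]
```

Call:
arm_command:
  motion:
    - [[-40,24,0,-0.013,255],[-40,24,0,-0.013,255],[-40,24,0,-0.013,255],[-40,24,0,-0.013,255],[-40,24,0,0,255],[-40,24,0,0,255],[-40,24,0,0,255],[-40,24,0,0,255],[-40,24,0,0,255],[-40,24,0,0,255],[-40,24,0,0,255],[-40,24,0,0,255],[-40,24,0,0,255],[-40,24,0,0,255],[-40,24,0,0,255],[0,0,0,0,255],[0,0,0,0,255]]

```text
t: 2.8
ee_pos: [0.5432, -0.0707, 0.2886]
tcp_rot: [-3.123, 0.019, 1.606]
force: [-0.5, 0.3, -0.3]
opening: 0.004
```

```bash
python3 st.py
```

```text
t 2.8 rack xyz mm [  7.1 209.  288.6] turn needed 0.091 rot [-3.123  0.019  1.606] F [-0.5  0.3 -0.3] op 0.004 q [-0.21 -0.01  1.51 -0.02  1.66 -0.24]
```

Call:
arm_command:
  motion:
    - [[-25,6,10,0.03,255],[-25,6,10,0.03,255],[-25,6,10,0.03,255],[-25,6,15,0,255],[-20,6,15,0,255],[0,0,20,0,255],[0,0,15,0,255],[0,0,0,0,255]]

```text
t: 3.6
ee_pos: [0.5695, -0.1869, 0.1927]
tcp_rot: [-3.125, 0.018, 1.543]
force: [-0.1, -0.7, -0.5]
opening: 0.005
```

```bash
python3 st.py
```

```text
t 3.6 rack xyz mm [ 39.9  94.4 192.7] turn needed 0.029 rot [-3.125  0.018  1.543] F [-0.1 -0.7 -0.5] op 0.005 q [-0.39  0.15  1.51 -0.02  1.49 -0.36]
```

Call:
arm_command:
  motion:
    - [[-3,0,15,0.015,255],[-3,0,15,0.015,255],[0,0,15,0,255],[0,0,13,0,255],[0,0,0,0,255]]

```text
t: 4.1
ee_pos: [0.569, -0.1921, 0.1319]
tcp_rot: [-3.128, 0.019, 1.516]
force: [0.0, 0.4, -0.1]
opening: 0.005
```

```bash
python3 st.py; cat > snap.py <<'E'
import sys,cv2,numpy as np
from bench import env
i=sys.argv[1]; out=[]
t=env.camera("top")["pixels"][130:255,325:425,::-1]; s=env.camera("side")["pixels"][195:320,240:380,::-1]
cv2.imwrite(f"pics/s{i}.png",cv2.resize(np.hstack([t,s]),None,fx=3.3,fy=3.3,interpolation=cv2.INTER_CUBIC))
E
python3 snap.py 1
```

```text
t 4.1 rack xyz mm [ 39.7  89.3 131.9] turn needed 0.001 rot [-3.128  0.019  1.516] F [ 0.   0.4 -0.1] op 0.005 q [-0.4   0.2   1.58 -0.02  1.38 -0.34]
```

View pics/s1.png

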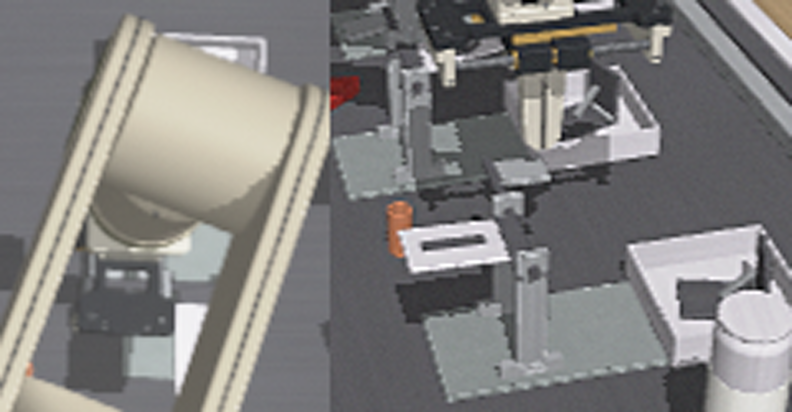

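Fingertips are about 19 mm above the tab: side view tip (540,147), tab (522,170). Now I'll press down.

Call:
arm_command:
  motion:
    - [[0,0,8,0,255],[0,0,8,0,255],[0,0,6,0,255],[0,0,6,0,255]]

```text
t: 4.6
ee_pos: [0.572, -0.194, 0.1076]
tcp_rot: [-3.136, 0.022, 1.516]
force: [-1.4, 0.9, 2.5]
opening: 0.001
```

```bash
python3 st.py
```

```text
t 4.6 rack xyz mm [ 42.8  87.5 107.6] turn needed 0.001 rot [-3.136  0.022  1.516] F [-1.4  0.9  2.5] op 0.001 q [-0.4   0.22  1.6  -0.02  1.32 -0.34]
```

Call:
arm_command:
  motion:
    - [[0,-2,6,0,255],[0,-2,6,0,255],[0,-2,6,0,255]]

```text
t: 4.9
ee_pos: [0.5671, -0.1941, 0.0895]
tcp_rot: [-3.139, 0.022, 1.516]
force: [0.2, -0.3, 3.3]
opening: 0.004
```

```bash
python3 st.py
```

```text
t 4.9 rack xyz mm [37.9 87.1 89.5] turn needed 0.001 rot [-3.139  0.022  1.516] F [ 0.2 -0.3  3.3] op 0.004 q [-0.4   0.22  1.63 -0.02  1.29 -0.34]
```

Call:
arm_command:
  motion:
    - [[0,-2,5,0,255],[0,-2,5,0,255],[0,-2,5,0,255],[0,-3,2,0,255]]

```text
t: 5.3
ee_pos: [0.5579, -0.1945, 0.0713]
tcp_rot: [-3.141, 0.023, 1.516]
force: [2.8, -0.2, 2.5]
opening: 0.003
```

```bash
python3 st.py
```

```text
t 5.3 rack xyz mm [28.7 86.2 71.3] turn needed 0.001 rot [-3.141  0.023  1.516] F [ 2.8 -0.2  2.5] op 0.003 q [-0.41  0.22  1.67 -0.02  1.25 -0.35]
```

Call:
arm_command:
  motion:
    - [[0,12,0,0,255],[0,12,0,0,255],[0,0,-20,0,255],[0,0,-30,0,255],[0,0,-40,0,255],[0,0,-40,0,255],[0,0,-40,0,255],[0,0,-20,0,255],[0,0,0,0,255],[0,0,0,0,255]]

```text
t: 6.3
ee_pos: [0.5743, -0.1897, 0.2553]
tcp_rot: [-3.116, 0.016, 1.515]
force: [-0.7, 1.0, -0.5]
opening: 0.006
```

```bash
python3 st.py; python3 snap.py 2
```

```text
t 6.3 rack xyz mm [ 44.8  91.9 255.3] turn needed 0.0 rot [-3.116  0.016  1.515] F [-0.7  1.  -0.5] op 0.006 q [-0.39  0.15  1.4  -0.02  1.61 -0.33]
```

View pics/s2.png

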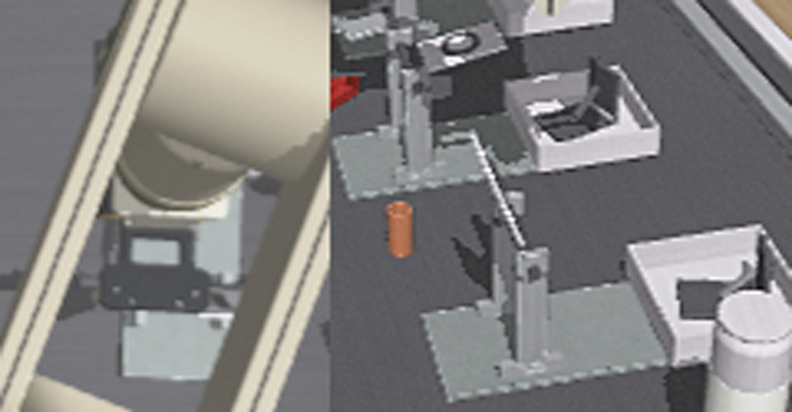

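The flag stands up at roughly 75–80°: side view, blade from (525,245) to (475,135). Next the fingers go round in front of the blade.

Call:
arm_command:
  motion:
    - [[0,-30,0,0,255],[0,-30,0,0,255],[0,-30,0,0,255],[-15,-25,0,0,255],[-25,-5,0,0,255],[-25,0,0,0,255],[-25,0,0,0,255],[0,0,0,0,255],[0,0,0,0,255]]

```text
t: 7.3
ee_pos: [0.4356, -0.2697, 0.2364]
tcp_rot: [-3.084, 0.0, 1.516]
force: [0.5, -0.6, 0.0]
opening: 0.003
```

```bash
python3 st.py
```

```text
t 7.3 rack xyz mm [-89.1   4.3 236.4] turn needed 0.002 rot [-3.084  0.     1.516] F [ 0.5 -0.6  0. ] op 0.003 q [-0.63 -0.06  1.65 -0.03  1.6  -0.58]
```

Call:
arm_command:
  motion:
    - [[-2,0,20,0,255],[-2,0,20,0,255],[0,0,20,0,255],[0,0,20,0,255],[0,10,0,0,255],[0,10,0,0,255],[0,10,0,0,255]]

```text
t: 8.0
ee_pos: [0.4611, -0.2681, 0.1478]
tcp_rot: [-3.079, -0.005, 1.52]
force: [-0.2, -0.5, 0.6]
opening: 0.005
```

```bash
python3 st.py
```

```text
t 8.0 rack xyz mm [-63.8   7.2 147.8] turn needed 0.005 rot [-3.079 -0.005  1.52 ] F [-0.2 -0.5  0.6] op 0.005 q [-0.6   0.06  1.7  -0.03  1.44 -0.55]
```

Call:
arm_command:
  motion:
    - [[-2,8,-1,0,255],[-2,8,-1,0,255],[-2,8,-1,0,255],[-1,8,0,0,255],[0,8,0,0,255],[0,8,0,0,255]]

```text
t: 8.6
ee_pos: [0.5158, -0.279, 0.1512]
tcp_rot: [-3.082, -0.003, 1.521]
force: [-2.7, 0.1, 0.9]
opening: 0.011
```

```bash
python3 st.py
```

```text
t 8.6 rack xyz mm [ -8.6  -0.5 151.2] turn needed 0.006 rot [-3.082e+00 -3.000e-03  1.521e+00] F [-2.7  0.1  0.9] op 0.011 q [-0.57  0.19  1.55 -0.03  1.46 -0.51]
```

Call:
arm_command:
  motion:
    - [[0,8,0,0,255],[0,8,0,0,255],[0,8,1,0,255],[0,8,2,0,255],[0,8,3,0,255]]

```text
t: 9.1
ee_pos: [0.5581, -0.2813, 0.1417]
tcp_rot: [-3.081, -0.003, 1.52]
force: [-1.6, -0.1, -0.1]
opening: 0.004
```

```bash
python3 st.py
```

```text
t 9.1 rack xyz mm [ 33.8  -0.4 141.7] turn needed 0.006 rot [-3.081e+00 -3.000e-03  1.520e+00] F [-1.6 -0.1 -0.1] op 0.004 q [-0.53  0.3   1.44 -0.03  1.46 -0.48]
```

Call:
arm_command:
  motion:
    - [[0,5,4,0,255],[0,4,5,0,255],[0,1,5,0,255],[0,0,5,0,255]]

```text
t: 9.5
ee_pos: [0.5698, -0.2819, 0.121]
tcp_rot: [-3.083, -0.002, 1.521]
force: [1.0, -0.0, 2.1]
opening: 0.006
```

```bash
python3 st.py
```

```text
t 9.5 rack xyz mm [ 45.6  -0.4 121. ] turn needed 0.006 rot [-3.083e+00 -2.000e-03  1.521e+00] F [ 1.  -0.   2.1] op 0.006 q [-0.53  0.34  1.43 -0.02  1.43 -0.47]
```

Call:
arm_command:
  motion:
    - [[0,0,3,0,255],[0,0,3,0,255]]

```text
t: 9.7
ee_pos: [0.5696, -0.2818, 0.1143]
tcp_rot: [-3.084, -0.002, 1.521]
force: [0.8, -0.0, 1.8]
opening: 0.006
```

```bash
python3 st.py
```

```text
t 9.7 rack xyz mm [ 45.3  -0.3 114.3] turn needed 0.007 rot [-3.084e+00 -2.000e-03  1.521e+00] F [ 0.8 -0.   1.8] op 0.006 q [-0.53  0.35  1.43 -0.02  1.42 -0.47]
```

Call:
arm_command:
  motion:
    - [[0,0,2,0,255],[0,0,1,0,255],[0,0,1,0,255]]

```text
t: 10.0
ee_pos: [0.5695, -0.2818, 0.1124]
tcp_rot: [-3.085, -0.002, 1.521]
force: [-1.5, 2.0, 7.1]
opening: 0.007
```

```bash
python3 st.py
```

```text
t 10.0 rack xyz mm [ 45.2  -0.3 112.4] turn needed 0.006 rot [-3.085e+00 -2.000e-03  1.521e+00] F [-1.5  2.   7.1] op 0.007 q [-0.53  0.35  1.44 -0.02  1.41 -0.47]
```

Force has risen to 7 N against the stop. I'll hold briefly, then lift off.

Call:
arm_command:
  motion:
    - [[0,0,1,0,255],[0,0,1,0,255],[0,0,1,0,255],[0,0,-5,0,255],[0,0,-10,0,255],[0,0,-20,0,255],[0,0,-30,0,255],[0,-30,-40,0,255],[0,-40,-40,0,255],[0,-40,-10,0,255],[0,-40,0,0,255],[0,-40,0,0,255],[0,-40,0,0,255],[0,0,0,0,255],[0,0,0,0,255]]

```text
t: 11.5
ee_pos: [0.3435, -0.2707, 0.2885]
tcp_rot: [-3.088, 0.003, 1.52]
force: [0.3, 0.6, 0.8]
opening: 0.003
```

```bash
python3 st.py; python3 - <<'E'
from bench import env
from h import *
import cv2
P=np.load("P.npy"); im=[]
for n,(r,c) in dict(top=(120,325),side=(195,240)).items():
    k=env.camera(n); z=k["pixels"][r:r+135,c:c+135,::-1]
    z=cv2.resize(z,None,fx=4,fy=4,interpolation=cv2.INTER_CUBIC)[:,:400 if n=="side" else 300] if 0 else cv2.resize(z,(395,395),interpolation=cv2.INTER_CUBIC)
    for X in [(.09,.025,.112),(.09,-.025,.112),(-.045,.07,.11),(-.045,.1,.11)]:
        u=(proj(k,world(P,X))[0]-[c,r]+.5)*395/135; cv2.circle(z,tuple(int(v) for v in u),3,(0,0,255),1)
    im.append(z)
cv2.imwrite("pics/s3.png",np.hstack(im))
E
```

```text
t 11.5 rack xyz mm [-181.    -1.9  288.5] turn needed 0.006 rot [-3.088e+00  3.000e-03  1.520e+00] F [0.3 0.6 0.8] op 0.003 q [-0.75 -0.29  1.76 -0.04  1.71 -0.71]
```

View pics/s3.png

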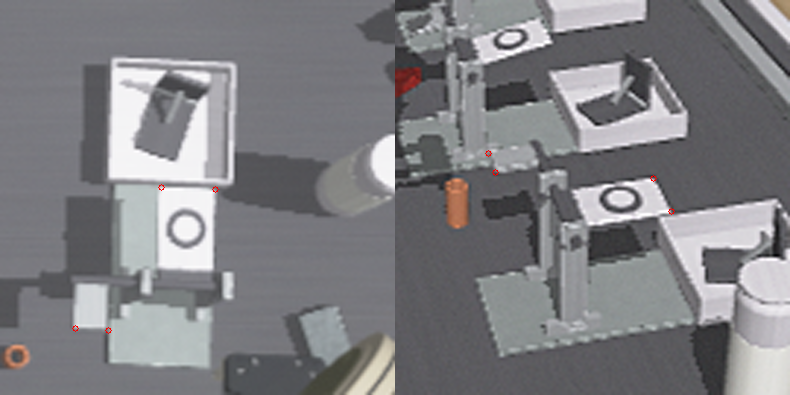

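The blade's end corners match the predicted level corners in the side view (653,179 and 671,211). The ring is up, the bracket hasn't moved, and the arm is clear, so I'll hand in.

```bash
python3 -c "
from bench import env
print(env.job_done())"
```

```text
the job is handed in; nothing more can be done
None
```

I flipped the flag on the rightmost rack (rack_a, bracket in its tray, bar up) right over, so it now lies on the tray's side with the ring up. I pressed its tab down with closed fingertips until the blade stood at about 75–80°, then pushed the blade over from the front and pressed it onto its stop.

**Forces:** the readings taken between moves peaked at about 7 N, at the stop. I didn't read the force during the short hold that followed.

**Flag:** in the last pictures its end corners were within a pixel or two of the positions predicted for level.

**Other parts:** bracket_a and the part of the centre rack in view showed no visible change. My last crop did not include the left (empty) rack or the bystanders on the left, so I did not recheck those. The arm never went down near them.

**Arm:** it was clear of everything, with about zero force, when I handed in at about 11.6 s. The hand-in gives no verdict, and none of my checks failed or disagreed.

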